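# Press a veneer leaf in a sprung gluing jig

## Task

Press lightly on top of the dark red veneer leaf and slide it, without lifting it, along the white feed board onto the sprung aluminium plate, so that it lies wholly on the plate and square with it, and let go of it. Then take the press block by its wooden handle, set it on the middle of the leaf with its edges in line with the leaf's, and push straight down, firmly but without slamming or forcing, until the plate is fully home and level; keep it there for two seconds. Lift off so that the plate springs back up with the leaf on it, stand the block upright in the middle of its grey tray, and leave the other things on the bench alone.

Things in the scene. Friction and masses are not known exactly. Their poses are not given: they have to be found in the camera images.
- jig: Gluing jig fixed to the bench, 110 x 284 mm. Origin: on the bench, 6 mm to +y of the middle of its footprint. z up; +y is the feed direction. Over y = -145 to 0 mm it is the white feed board, 100 mm wide in x (x = -50 to 50), top 52 mm above the bench. The sprung plate's middle is at x = 0, y = 60 mm. A red stop bar, 100 mm wide, spans y = 120 to 134 mm, its top 58 mm above the bench. Nothing of the jig is higher.
- plate: Sprung aluminium plate of the jig, 90 mm (x) x 114 mm (y) x 14 mm. Origin: middle of its top face, 50 mm above the bench when up (2 mm below the feed board); its axes are parallel to the jig's when level. Gaps of 3 mm part it from the feed board and the stop bar. It sinks straight down and also rocks on its springs about x and y (about 2.5 N m per rad, at most 0.12 rad) if pressed off its middle.
- platen (a joint): How far the plate has sunk, m: 0 = up, 0.012 = fully home on a hard stop. It starts to sink under a downward load of about 4 N and is home at about 15 N, including the weight of what lies on it; it springs back when released.
- leaf: Loose thin rigid dark red veneer leaf, 64 mm (x) x 90 mm (y) x 5 mm, about 40 g, starting on the feed board. Origin: middle of its underside; z up. It is varnished and slides easily on the board and the plate (friction about 0.25); rubber fingertips pressing lightly on its top (2 to 4 N) carry it along.
- block: Loose press block, about 0.45 kg: flat steel foot 56 mm (x) x 80 mm (y) x 16 mm, with an upright wooden handle on its middle, 32 mm (x) x 56 mm (y), from 16 to 78 mm above the underside. Origin: middle of the underside; z up. It starts standing in the tray.
- tray: Shallow grey tray fixed to the bench, 106 mm (x) x 130 mm (y) outside, rim 10 mm high and 4 mm thick, floor 4 mm above the bench. Origin: middle of its underside. It lies to the left or the right of the jig.
- screwbox: Bystander: blue divided box of screws, 105 x 125 x 45 mm, on the other side of the jig from the tray. Origin: middle of the underside.
- sander: Bystander: cork sanding block, 60 x 105 x 32 mm. Origin: middle of the underside.
- glue: Bystander: white glue bottle with red cap, 50 mm across, 100 mm tall. Origin: middle of the underside.
- tin: Bystander: green tin, 84 mm across, 85 mm tall. Origin: middle of the underside.
- hammer: Bystander: hammer lying flat, 270 mm long. Origin: near its middle, on the bench.
- brush: Bystander: paint brush lying flat, 200 mm long. Origin: near its middle, on the bench.
- offcut: Bystander: wood offcut, 50 x 110 x 18 mm. Origin: middle of the underside.
Not all that is in view belongs to the job. Of the things like the block, leave any that is yellow; of the rest the larger one is meant. There is more than one size of the leaf; the one meant has the size given above.

How it is judged (in metres and radians):
On the way, in this order (a step that is already met when the one before it is completed fails the run):
1. the leaf lies wholly on the plate, square with it, let go, the plate up (x of leaf in the frame of plate between -0.01 and 0.01 m and y of leaf in the frame of plate between -0.012 and 0.012 m and angle between the y axis of leaf and the y axis of plate, either way round below 0.14 rad and angle between the z axis of leaf and the z axis of plate, either way round below 0.04 rad and z of leaf in the frame of plate below 0.004 m and contact force between the fingers and leaf below 0.05 N and value of joint platen below 0.003 m and linear speed of leaf below 0.02 m/s), for 0.2 s.
2. the press block stands on the middle of the leaf, in line with it, and has the plate fully home and level, for over a second (x of leaf in the frame of plate between -0.01 and 0.01 m and y of leaf in the frame of plate between -0.012 and 0.012 m and angle between the y axis of leaf and the y axis of plate, either way round below 0.14 rad and angle between the z axis of leaf and the z axis of plate, either way round below 0.04 rad and z of leaf in the frame of plate below 0.004 m and value of joint platen above 0.0108 m and angle between plate's own z axis and vertical below 0.04 rad and contact force between block and leaf above 5 N and angle between the y axis of block and the y axis of leaf, either way round below 0.17 rad and horizontal distance between block and leaf below 0.014 m and contact force between the fingers and leaf below 0.05 N and contact force between the fingers and plate below 0.05 N), for 1.2 s.
At the end, for the whole second after the job is handed in: The leaf is at rest on the plate (within 10 mm in x and 12 mm in y of its middle, within 0.14 rad of square, flat), the plate has sprung back up (sunk less than 3 mm), and the block stands upright, released and at rest on the floor of its tray, within 18 mm of the tray's middle (all of step 1 and linear speed of block below 0.02 m/s and horizontal distance between block and tray below 0.018 m and z of block in the frame of tray below 0.007 m and angle between block's own z axis and vertical below 0.05 rad and contact force between the fingers and block below 0.05 N); the robot touches nothing.
It fails at once if the leaf is lifted (more than 12 mm above the feed board) (z of leaf in the frame of jig above 0.064 m).
It fails at once if the block presses the leaf with more than 45 N (contact force between block and leaf above 45 N).
It fails at once if a bystander is disturbed (moved over 20 mm) (distance of any of screwbox, sander, glue, tin, hammer, brush, offcut from where it was at the start of the episode above 0.02 m).
It also fails if it takes over 72 s, if anything falls off the work surface, if the arm or the gripper's body presses on something with over 40 N, if the wrist force passes 120 N, or if a joint passes its speed limit or range.

## Robot

A 7-joint arm with a two-finger parallel gripper is mounted at the origin on the work surface. World frame = base frame: x ahead of the robot, y to its left, z up, the work surface at z = 0. Lengths are in mm, angles in rad, forces in N, time in s.
With the tool pointing down it reaches from about 400 to 925 mm from the base axis. Payload 4.1 kg.
Tool frame: the origin (TCP) lies midway between the tips of the shut fingers; the grasp point (between the pads) lies 19 mm behind it; z points along the fingers, y is the line along which they close (so a half turn about z gives the same grasp; the last joint's range is limited). The gripper opens to 85 mm and grips with 20 to 120 N. Pads are 22 mm wide; open, the fingers measure 114 mm over their backs; the gripper's body (76 mm by 85 mm) begins 54 mm behind the grasp point. The pads swing forward as they close: fully open they stand 13 mm farther back than shut.
Start: joints at [-0.099, 0.398, 0.045, 1.537, -0.019, 1.207, -0.051], TCP at [650.034, 0.031, 231.347] pointing down, gripper open.
Joint ranges: [-2.82, 2.82], [-0.49, 2.23], [-1.37, 1.46], [0, 2.46], [-1.36, 4.5], [0.23, 2], [-2.94, 2.94]. Speed limits (rad/s): [2.57, 2.57, 3.14, 3.14, 3.14, 3.14, 3.14].

## Interface

Orientations are given as a unit quaternion [w, x, y, z].
In Python, from cell import env, viewer gives the robot as it stands.
- The arm moves only by the tool step_arm, never from a script. Its argument "steps" is a list that holds one entry, the list of rows, each a list of 7 numbers: the shift along the tool's x, y, z in m, then the turn, a rotation vector about the tool's x, y, z in rad, then the closure in counts, from 0 (fully open) to 255 (shut). In form: [[[tx, ty, tz, ax, ay, az, gripper], ...]]. A call has exactly 10 rows; each row shifts and turns the commanded pose from where the row before left it, along the tool's axes as they then stand; what a row does not reach is not made up. A row lasts 1/10 s, in which the tool goes at most 50 mm and 8.59 degrees, less where a joint would pass 70% of its speed; a pose out of reach is approached as far as the arm can. A call is refused whole if a number of a shift passes 0.05 or a number of a turn 0.15, either way. A call with a gripper value outside its range is refused whole. The fingers move at their own pace and stop on an object; "grip_force" is the grip in N (left out, the last holds). Time passes only in rows, so rows that do not move let the fingers close, or fill a call up. It gives the time, the measured TCP pose, the force, the opening and the grip force at its end, in the units of the state.
- env.state(): the state, without advancing time (a new reading comes with each control period).
- viewer.capture(name): name is "scene" or "side" or "wrist"; returns (picture, depth): 480x640x3 uint8, red, green, blue; 480x640 float32, mm along the optical axis (not along the pixel's ray), 0 where there is no reading.
- viewer.camera_model(name): a dict with "fovy" (degrees; the focal length in pixels is half the picture's height over the tangent of half this angle, whatever the lens; pixels are square), "cx", "cy" (the principal point, pixels), "pose" (4x4, takes a point from camera to world coordinates); the wrist camera has in their place "tool_from_camera" (4x4, takes a point from camera to tool coordinates, whose origin is the TCP and whose axes are the flange's). Camera axes: x right, y down, z forward; pixel columns grow to the right and rows downward; lengths in mm; the calibration is good to about 2 mm. A picture is of the moment at which its call begins: read the wrist's pose just before it. camera_model takes no time and is no camera call.
- env.close_job(): hands the job in; it is judged then, once.
The state is a dict: "time_s": time; "joint_pos": joint angles; "joint_velocities": joint speeds; "joint_torque": joint torques, N m; "ee_pos": TCP position; "eef_rot": TCP orientation; "wrist_force": force on the tool from outside, world axes, zero at the start; "moment": the same for the moment, N m; "grip_width": opening from 0.0 (shut) to 1.0 (fully open); "finger_force": force on a finger pad.
Only numpy, scipy, OpenCV 4.12 (cv2) and the standard library are available. Lean on these libraries where they do the work, as an engineer would, in place of code of your own. Each camera call takes 0.05 s, during which the arm holds its last target. There are 200 camera calls.

## Working session

There is one attempt and no reset: what is moved stays moved. The work goes in short steps, Python scripts to look and compute and a tool call to move; the robot and the scene stay as the last step left them, time stands still between calls to the robot, and variables do not carry over. Pictures are saved under pics/ and viewed, at most 11 in all, crops included, and the job is handed in when it is done.

Besides the shell and the picture viewer there is one more tool, called by a JSON object that holds its "api" and its "payload". step_arm: Moves the arm, as the interface text tells. Its arguments: {"type":"object","properties":{"steps":{"type":"array"},"grip_force":{"type":"number"}},"required":["steps"]}

```bash
mkdir -p pics; ls
cat > h.py <<'E'
import numpy as np, cv2
from cell import env, viewer
from scipy.spatial.transform import Rotation as R
def cap(name):
    s=env.state(); im,d=viewer.capture(name); m=viewer.camera_model(name)
    f=240/np.tan(np.radians(m['fovy'])/2)
    if 'pose' in m: T=np.array(m['pose'])
    else:
        q=s['eef_rot']; A=np.eye(4); A[:3,:3]=R.from_quat([q[1],q[2],q[3],q[0]]).as_matrix(); A[:3,3]=s['ee_pos']
        T=A@np.array(m['tool_from_camera'])
    return dict(im=im,d=d,f=f,cx=m['cx'],cy=m['cy'],T=T)
def ray(c,uv,z):
    uv=np.atleast_2d(uv).astype(float)
    r=np.c_[(uv[:,0]-c['cx'])/c['f'],(uv[:,1]-c['cy'])/c['f'],np.ones(len(uv))]@c['T'][:3,:3].T
    o=c['T'][:3,3]; return o+r*((z-o[2])/r[:,2])[:,None]
def pt(c,u,v):
    d=c['d'][int(v),int(u)]
    return (c['T']@[(u-c['cx'])/c['f']*d,(v-c['cy'])/c['f']*d,d,1])[:3]
def save(c,n,roi=None,k=1):
    im=c['im'][:,:,::-1]
    if roi: im=im[roi[1]:roi[3],roi[0]:roi[2]]
    cv2.imwrite('pics/'+n,cv2.resize(im,None,fx=k,fy=k))
E
python3 - <<'E'
from h import *
c=cap('scene'); save(c,'scene.png'); print(c['f'],c['cx'],c['cy'],c['T'].round(2))
c=cap('wrist'); save(c,'wrist.png'); print(c['f'],c['cx'],c['cy'],viewer.camera_model('wrist'))
print(env.state())
E
```

```text
pics
526.3349525575229 325.38661270728335 238.95818321364146 [[ 6.10000e-01  5.50000e-01 -5.80000e-01  1.34684e+03]
 [ 8.00000e-01 -4.00000e-01  4.50000e-01 -6.17870e+02]
 [ 1.00000e-02 -7.30000e-01 -6.80000e-01  9.87230e+02]
 [ 0.00000e+00  0.00000e+00  0.00000e+00  1.00000e+00]]
427.5065217975837 316.3946737756217 236.35538358393705 {'fovy': 58.6192679152285, 'cx': 316.3946737756217, 'cy': 236.35538358393705, 'tool_from_camera': array([[ 3.75647390e-04, -9.64943566e-01, -2.62457184e-01,
         6.73581865e+01],
       [ 9.99999572e-01,  1.40613760e-04,  9.14293458e-04,
        -7.14203794e-01],
       [-8.45336498e-04, -2.62457415e-01,  9.64943206e-01,
        -1.42358538e+02],
       [ 0.00000000e+00,  0.00000000e+00,  0.00000000e+00,
         1.00000000e+00]])}
{'time_s': 0.1, 'joint_pos': array([-0.09900785,  0.39911346,  0.04505585,  1.53774789, -0.01868033,
        1.20690226, -0.05070785]), 'joint_velocities': array([-0.00038675, -0.00111213,  0.0022206 , -0.00380388,  0.00203621,
       -0.00072221,  0.00173318]), 'joint_torque': array([ 3.69826899e-03, -4.76260614e+01,  1.37053739e+00, -2.54949743e+01,
        1.21164820e-02,  5.01686634e-03, -1.94127927e-05]), 'ee_pos': array([6.49433626e+02, 1.20751813e-02, 2.30373427e+02]), 'eef_rot': array([-5.64468835e-04,  7.07070746e-01,  7.07142273e-01, -6.68475828e-04]), 'wrist_force': array([ 0.53730615,  0.19258242, -0.63033347]), 'moment': array([ 0.00953269,  0.00779773, -0.02555831]), 'finger_force': 0.0, 'grip_width': 0.9997776974308932}
```

View pics/scene.png

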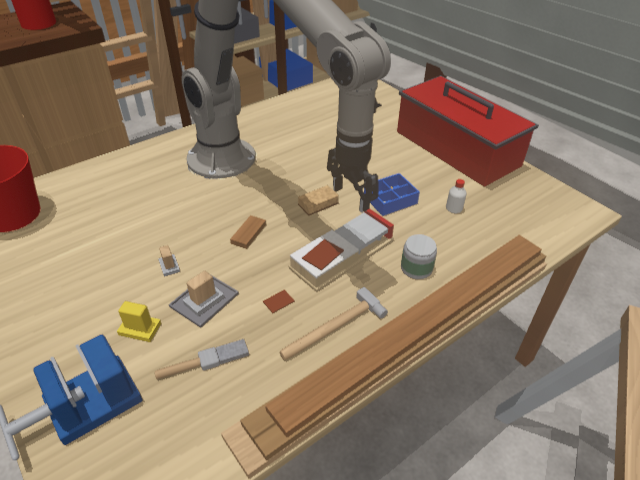

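View pics/wrist.png

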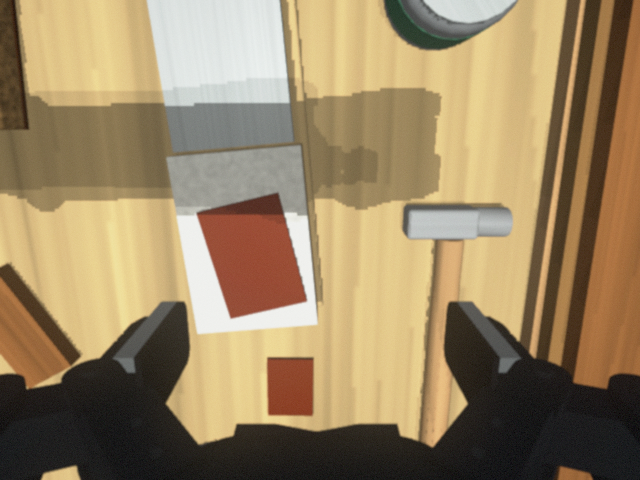

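Leaf candidates in the scene view are the large dark red piece on the white feed board (322,254) and the small one on the bench (278,301). I choose the large one. Block candidates are the one in the tray (202,288), the yellow one (138,320) and the small wooden one (168,260). I choose the one in the tray. In the wrist view the leaf is at about (252,257), turned on the board.

```bash
cat >> h.py <<'E'
def rects(c,lo,hi,z,amin=800):
    m=cv2.inRange(cv2.cvtColor(c['im'],cv2.COLOR_RGB2HSV),np.array(lo),np.array(hi))
    m=cv2.morphologyEx(m,cv2.MORPH_OPEN,np.ones((3,3)))
    for k in cv2.findContours(m,cv2.RETR_EXTERNAL,cv2.CHAIN_APPROX_NONE)[0]:
        if cv2.contourArea(k)<amin: continue
        p=ray(c,k[:,0],z)[:,:2].astype(np.float32); (x,y),(w,h),a=cv2.minAreaRect(p)
        if w>h: w,h,a=h,w,a+90      # h long; long axis angle = a+90
        a=(a+90)%180
        print('px',k[:,0].mean(0).round(),'ctr',round(x,1),round(y,1),'size',round(w,1),round(h,1),'long axis deg',round(a,2))
E
python3 - <<'E'
from h import *
c=cap('wrist')
print('leaf');rects(c,(0,120,60),(12,255,200),57)
g=c['im'].min(2); print('board edge')
m=c['im'].max(2).astype(int)-c['im'].min(2)
for v in range(225,325,20):
    row=np.where((m[v]<25)&(g[v]>170))[0]; print(v,row.min(),row.max(),ray(c,[[row.min(),v],[row.max(),v]],52)[:,:2].round(1).tolist())
for v in (20,50,130,165,190):
    row=np.where((m[v,100:350]<30)&(g[v,100:350]>60))[0]+100; print(v,row.min(),row.max(),ray(c,[[row.min(),v],[row.max(),v]],50)[:,:2].round(1).tolist())
for u in (220,250,280):
    print('bottom/edge',ray(c,[[u,np.where((m[:,u]<25)&(g[:,u]>170))[0].max()]],52).round(1))
print(ray(c,[[167,156],[303,145]],52).round(1))
c=cap('scene'); save(c,'crop.png',(120,180,440,350),2.4)
for p in [(322,254),(360,237),(202,288),(205,278)]: print(p,pt(c,*p).round(1))
E
```

```text
leaf
px [290. 386.] ctr 626.1 -150.3 size 37.9 54.3 long axis deg 89.87
px [252. 255.] ctr 599.5 -35.7 size 62.7 88.4 long axis deg 103.84
board edge
225 178 511 [[541.8, -10.9], [798.9, -10.7]]
245 182 309 [[543.6, -27.0], [642.9, -26.9]]
265 186 311 [[545.4, -43.5], [644.5, -43.4]]
285 189 313 [[546.5, -60.4], [646.0, -60.3]]
305 193 315 [[548.4, -77.8], [647.6, -77.7]]
20 150 282 [[534.2, 133.7], [625.0, 133.7]]
50 155 285 [[535.7, 114.6], [626.7, 114.6]]
130 169 293 [[540.6, 60.3], [631.5, 60.3]]
165 167 302 [[536.9, 34.8], [637.9, 34.9]]
190 172 305 [[538.9, 16.0], [640.0, 16.1]]
bottom/edge [[ 569.  -101.1   52. ]]
bottom/edge [[593.9 -99.3  52. ]]
bottom/edge [[618.7 -96.5  52. ]]
[[538.1  41.6  52. ]
 [638.8  49.7  52. ]]
(322, 254) [599.4 -41.9  57.1]
(360, 237) [602.2  81.3  49.8]
(202, 288) [ 535.3 -341.2   71.4]
(205, 278) [ 524.2 -325.4   85.5]
```

View pics/crop.png

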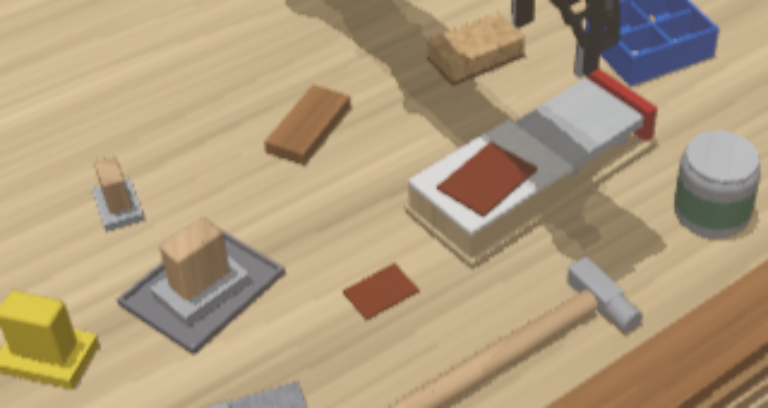

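The crop confirms the choice. The large leaf is on the feed board at crop (487,178), and the block with the wooden handle stands in the grey tray at crop (197,270). The smaller block at (113,195) and the yellow one at (43,335) are not meant.

{"api": "step_arm", "payload": {"steps": [[[-0.006,-0.0083,0.024,0,0,0,195],[-0.006,-0.0083,0.024,0,0,0,195],[-0.006,-0.0083,0.024,0,0,0,195],[-0.006,-0.0083,0.024,0,0,0,195],[-0.006,-0.0083,0.024,0,0,0,195],[-0.006,-0.0083,0.024,0,0,0,195],[0,0,0,0,0,-0.06,195],[0,0,0,0,0,-0.06,195],[0,0,0,0,0,-0.06,195],[0,0,0,0,0,-0.06,195]]], "grip_force": 60}}

```text
time_s: 1.2
ee_pos: [600.1, -36.0, 87.1]
eef_rot: [-0.0, 0.616, 0.787, -0.0]
wrist_force: [0.2, 1.0, 0.3]
grip_width: 0.236
finger_force: 0.0
```

{"api": "step_arm", "payload": {"steps": [[[0,0,0.005,0,0,0,195],[0,0,0.005,0,0,0,195],[0,0,0.005,0,0,0,195],[0,0,0.005,0,0,0,195],[0,0,0.005,0,0,0,195],[0,0,0.002,0,0,0,195],[0,0,0.001,0,0,0,195],[0,0,0,0,0,0,195],[0,0,0,0,0,0,195],[0,0,0,0,0,0,195]]]}}

```text
time_s: 2.2
ee_pos: [600.5, -36.0, 59.6]
eef_rot: [0.0, 0.617, 0.787, 0.0]
wrist_force: [0.1, 1.1, -0.1]
grip_width: 0.232
finger_force: 0.0
```

Run:
```python
from h import *
s=env.state();print(s['wrist_force'],s['ee_pos'])
c=cap('wrist'); save(c,'w2.png')
```

```text
[ 0.09472494  1.05771501 -0.106501  ] [600.45184844 -35.97270763  59.59472184]
```

View pics/w2.png

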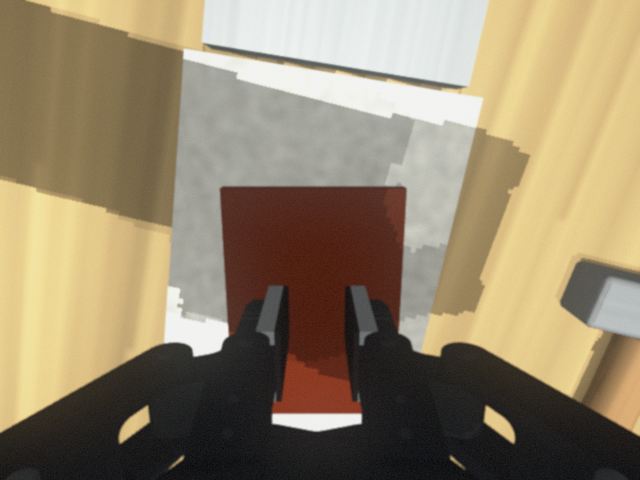

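The fingers (270–370, 290–400) stand over the leaf's middle, in line with its edges. Next I press down slowly.

{"api": "step_arm", "payload": {"steps": [[[0,0,0.0005,0,0,0,195],[0,0,0.0005,0,0,0,195],[0,0,0.0005,0,0,0,195],[0,0,0.0005,0,0,0,195],[0,0,0.0005,0,0,0,195],[0,0,0.0005,0,0,0,195],[0,0,0.0005,0,0,0,195],[0,0,0,0,0,0,195],[0,0,0,0,0,0,195],[0,0,0,0,0,0,195]]]}}

```text
time_s: 3.25
ee_pos: [600.8, -36.0, 57.3]
eef_rot: [0.0, 0.617, 0.787, 0.0]
wrist_force: [-3.0, 0.8, 7.8]
grip_width: 0.241
finger_force: 4.0
```

{"api": "step_arm", "payload": {"steps": [[[0,0,-0.0006,0,0,0,195],[0,0,0,0,0,0.03,195],[0,0,0,0,0,0.03,195],[0,0,0,0,0,0.03,195],[0,0,0,0,0,0.03,195],[0,0,0,0,0,0.034,195],[0.005,0,0,0,0,0,195],[0.005,0,0,0,0,0,195],[0.005,0,0,0,0,0,195],[0,0,0,0,0,0,195]]]}}

```text
time_s: 4.25
ee_pos: [600.0, -20.4, 57.3]
eef_rot: [0.001, 0.676, 0.737, 0.001]
wrist_force: [1.1, 0.6, 5.8]
grip_width: 0.235
finger_force: 2.8
```

Run:
```python
from h import *
s=env.state();print(s['wrist_force'],s['ee_pos'])
c=cap('wrist'); save(c,'w3.png')
```

```text
[1.10907234 0.59598112 5.83826958] [600.00315401 -20.36486506  57.25508707]
```

View pics/w3.png

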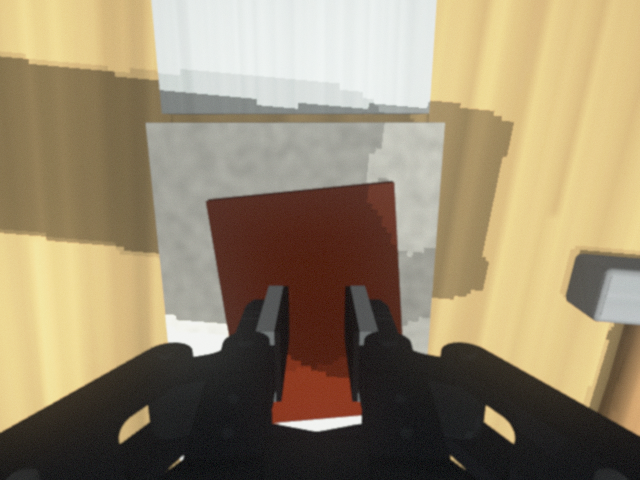

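The leaf follows the fingers, but its front edge, (208,200)–(393,183), shows about 5° still to turn. I over-rotate a little and carry on.

{"api": "step_arm", "payload": {"steps": [[[0.003,0,0,0,0,0.03,195],[0.003,0,0,0,0,0.03,195],[0.003,0,0,0,0,0.03,195],[0.003,0,0,0,0,0.03,195],[0.003,0,0,0,0,0.03,195],[0.005,-0.0008,0,0,0,0,195],[0.005,-0.0008,0,0,0,0,195],[0.005,-0.0008,0,0,0,0,195],[0,0,0,0,0,0,195],[0,0,0,0,0,0,195]]]}}

```text
time_s: 5.3
ee_pos: [598.2, 9.8, 57.2]
eef_rot: [0.001, 0.729, 0.684, 0.001]
wrist_force: [-0.9, 0.6, 4.9]
grip_width: 0.232
finger_force: 2.8
```

```bash
cat >> h.py <<'E'
def leaf(c,z=57):
    "front edge and side edges of leaf: lines fitted to world points"
    h=cv2.cvtColor(c['im'],cv2.COLOR_RGB2HSV); m=cv2.inRange(h,np.array((0,120,40)),np.array((12,255,220)))
    n,l,st,_=cv2.connectedComponentsWithStats(m); k=1+st[1:,4].argmax(); m=l==k; x0,y0,w,hh,_=st[k]
    us=np.arange(x0+25,x0+w-25); top=[np.where(m[:,u])[0].min() for u in us]
    P=ray(c,np.c_[us,top],z)[:,:2]; vs=np.arange(y0+30,min(y0+90,270))
    L=ray(c,np.c_[[np.where(m[v])[0].min() for v in vs],vs],z)[:,:2]; Rr=ray(c,np.c_[[np.where(m[v])[0].max()+1 for v in vs],vs],z)[:,:2]
    def fit(P):
        vx,vy,x,y=cv2.fitLine(P.astype(np.float32),cv2.DIST_HUBER,0,.01,.01).ravel(); return np.degrees(np.arctan2(vy,vx))%180,np.array([x,y])
    f,l_,r=fit(P),fit(L),fit(Rr); a=np.radians((l_[0]+r[0])/2); d=np.array([np.cos(a),np.sin(a)]); n=np.array([d[1],-d[0]])
    mid=(l_[1]@n+r[1]@n)/2; fr=f[1]@d
    ctr=n*mid+d*(fr-45); print('front deg',f[0].round(2),'sides',l_[0].round(2),r[0].round(2),'width',((r[1]-l_[1])@n).round(1),'ctr',ctr.round(1)); return ctr
E
python3 - <<'E'
from h import *
s=env.state();print(s['wrist_force'],s['ee_pos'])
c=cap('wrist'); leaf(c)
E
```

```text
[-0.90447236  0.58021883  4.86191827] [598.15273005   9.8204797   57.23874351]
front deg 179.26 sides 89.7 89.27 width 63.1 ctr [596.4   8.2]
```

{"api": "step_arm", "payload": {"steps": [[[0.001,0,0,0,0,-0.031,195],[0.001,0,0,0,0,-0.031,195],[0.001,0,0,0,0,-0.031,195],[0.001,0,0,0,0,-0.031,195],[0.001,0,0,0,0,-0.031,195],[0.006,-0.001,0,0,0,0,195],[0.006,-0.001,0,0,0,0,195],[0.006,-0.001,0,0,0,0,195],[0.006,-0.001,0,0,0,0,195],[0,0,0,0,0,0,195]]]}}

```text
time_s: 6.35
ee_pos: [591.8, 38.7, 57.2]
eef_rot: [0.001, 0.674, 0.739, 0.001]
wrist_force: [-0.2, 0.9, 6.6]
grip_width: 0.233
finger_force: 2.9
```

Run:
```python
from h import *
s=env.state();print(s['wrist_force'],s['ee_pos'])
c=cap('wrist'); leaf(c)
c=cap('side'); save(c,'s.png'); print(c['T'][:3,3])
```

```text
[-0.24843061  0.94948618  6.5745319 ] [591.79762116  38.69715594  57.22930416]
front deg 179.02 sides 89.1 89.44 width 63.1 ctr [589.9  33.7]
[543.86640333 730.88494031 908.81330722]
```

View pics/s.png

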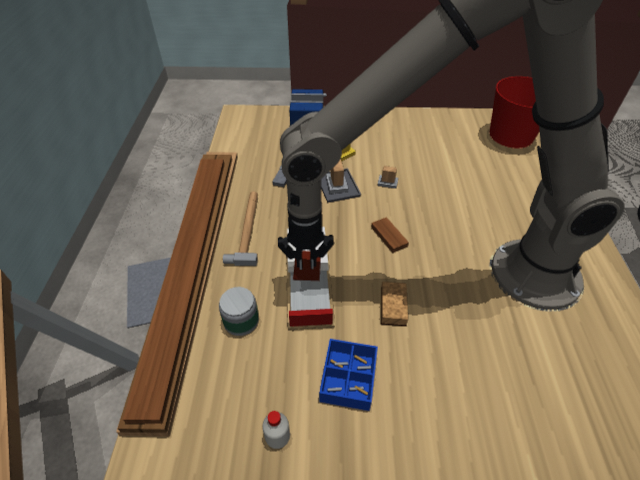

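Run:
```python
from h import *
s=env.state();print(s['wrist_force'],s['moment'],s['eef_rot'])
q=s['eef_rot'];M=R.from_quat([q[1],q[2],q[3],q[0]]).as_matrix();print(M.round(4)); print('moment in tool',M.T@s['moment'])
```

```text
[-0.8398691   0.90287043  5.81611805] [ 0.22856172  0.11452049 -0.00876071] [3.16993269e-04 6.74219360e-01 7.38530313e-01 1.06354283e-03]
[[-0.0909  0.9959  0.0019]
 [ 0.9959  0.0909  0.0011]
 [ 0.001   0.002  -1.    ]]
moment in tool [0.09327205 0.23800314 0.00932644]
```

The side view shows the gripper over the jig at about (307,270). The leaf is turned the wrong way now, since only one finger seems to bear on it. I lift, shut the fingers and press with both pads together.

{"api": "step_arm", "payload": {"steps": [[[0,0,-0.005,0,0,0,195],[0,0,-0.005,0,0,0,255],[0,-0.0018,0,0,0,0.05,255],[0,0,0,0,0,0.05,255],[0,0,0,0,0,0,255],[0,0,0.004,0,0,0,255],[0,0,0.003,0,0,0,255],[0,0,0.002,0,0,0,255],[0,0,0.0005,0,0,0,255],[0,0,0,0,0,0,255]]]}}

```text
time_s: 7.45
ee_pos: [589.3, 37.4, 57.1]
eef_rot: [0.0, 0.71, 0.704, 0.0]
wrist_force: [-0.8, -0.0, 3.6]
grip_width: -0.002
finger_force: 1.6
```

{"api": "step_arm", "payload": {"steps": [[[0,0,0,0,0,-0.02,255],[0,0,0,0,0,-0.02,255],[0,0,0,0,0,-0.02,255],[0,0,0,0,0,-0.02,255],[0,0,0,0,0,-0.02,255],[0,0,0,0,0,-0.02,255],[0,0,0,0,0,-0.02,255],[0,0,0,0,0,0,255],[0,0,0,0,0,0,255],[0,0,0,0,0,0,255]]]}}

```text
time_s: 8.45
ee_pos: [589.5, 37.5, 57.1]
eef_rot: [0.0, 0.659, 0.752, 0.0]
wrist_force: [0.5, -0.5, 5.3]
grip_width: -0.001
finger_force: 2.3
```

Run:
```python
from h import *
s=env.state();print(s['wrist_force'],s['ee_pos'])
c=cap('wrist'); leaf(c)
```

```text
[ 0.47088966 -0.52161846  5.30853127] [589.53488922  37.4788199   57.13347344]
front deg 179.0 sides 88.97 89.26 width 63.1 ctr [590.2  33.7]
```

Shut fingers give no turning grip at all. I use two spread contacts and a firmer press while the leaf is still over the rigid board.

{"api": "step_arm", "payload": {"steps": [[[0,0,-0.005,0,0,0,255],[0,0,-0.005,0,0,0.07,165],[0,0,0,0,0,0.07,165],[-0.0065,0,0,0,0,0,165],[-0.007,0,0,0,0,0,165],[0,0,0.004,0,0,0,165],[0,0,0.003,0,0,0,165],[0,0,0.0025,0,0,0,165],[0,0,0.0015,0,0,0,165],[0,0,0.001,0,0,0,165]]]}}

```text
time_s: 9.5
ee_pos: [589.6, 24.1, 56.6]
eef_rot: [0.0, 0.71, 0.704, 0.0]
wrist_force: [-4.3, -0.5, 16.2]
grip_width: 0.356
finger_force: 8.1
```

Run:
```python
from h import *
s=env.state();print(s['wrist_force'],s['ee_pos'],s['moment'])
c=cap('wrist'); leaf(c)
```

```text
[-4.30068844 -0.49569888 16.18072473] [589.57243103  24.1298367   56.56442017] [-0.07159443  0.99644024  0.02493005]
front deg 179.53 sides 88.9 89.01 width 63.1 ctr [590.9  33.5]
```

{"api": "step_arm", "payload": {"steps": [[[0,0,0,0,0,-0.02,165],[0,0,0,0,0,-0.02,165],[0,0,0,0,0,-0.02,165],[0,0,0,0,0,-0.02,165],[0,0,0,0,0,-0.02,165],[0,0,0,0,0,-0.02,165],[0,0,0,0,0,0,165],[0,0,0,0,0,0,165],[0,0,0,0,0,0,165],[0,0,0,0,0,0,165]]]}}

```text
time_s: 10.55
ee_pos: [590.6, 25.4, 56.7]
eef_rot: [0.001, 0.666, 0.746, 0.002]
wrist_force: [-0.7, 1.1, 8.0]
grip_width: 0.354
finger_force: 4.2
```

Run:
```python
from h import *
s=env.state();print(s['wrist_force'],s['ee_pos'],s['moment'])
c=cap('wrist'); leaf(c)
```

```text
[-0.70837244  1.09892098  7.97684842] [590.60474732  25.38637964  56.65735018] [0.26152714 0.30905888 0.0213097 ]
front deg 179.95 sides 89.74 89.93 width 63.1 ctr [591.4  33.5]
```

{"api": "step_arm", "payload": {"steps": [[[0,0,-0.005,0,0,0,165],[0,0,0,0.03,0.01,0.07,165],[0,0,0,0,0,0.07,165],[0,0,0.003,0,0,0,165],[0,0,0.002,0,0,0,165],[0,0,0,0,0,0,165],[0,0,0,0,0,-0.04,165],[0,0,0,0,0,-0.04,165],[0,0,0,0,0,-0.04,165],[0,0,0,0,0,-0.04,165]]]}}

```text
time_s: 11.6
ee_pos: [590.9, 22.8, 57.0]
eef_rot: [-0.012, 0.658, 0.753, -0.006]
wrist_force: [-0.8, -2.3, 10.2]
grip_width: 0.351
finger_force: 5.0
```

Run:
```python
from h import *
s=env.state();print(s['wrist_force'],s['ee_pos'],s['moment'],s['eef_rot'])
c=cap('wrist'); leaf(c)
```

```text
[-0.76624182 -2.33311678 10.17383029] [590.8556386   22.78615249  57.01139662] [-0.48910674 -0.06693335 -0.01234364] [-0.01202832  0.65824605  0.75268132 -0.0061882 ]
front deg 0.51 sides 90.46 90.56 width 63.1 ctr [591.8  33.6]
```

{"api": "step_arm", "payload": {"steps": [[[0,0,-0.0005,0,0,0,165],[0.003,0,0,0,0,0,165],[0.003,0,0,0,0,0,165],[0.003,0,0,0,0,0,165],[0.003,0,0,0,0,0,165],[0.003,0,0,0,0,0,165],[0.003,0,0,0,0,0,165],[0,0,0,0,0,0,165],[0,0,0,0,0,0,165],[0,0,0,0,0,0,165]]]}}

```text
time_s: 12.65
ee_pos: [588.2, 41.8, 57.1]
eef_rot: [-0.013, 0.658, 0.752, -0.006]
wrist_force: [0.2, -0.2, 7.5]
grip_width: 0.354
finger_force: 3.5
```

Run:
```python
from h import *
s=env.state();print(s['wrist_force'],s['ee_pos'],s['moment'])
c=cap('wrist'); leaf(c)
```

```text
[ 0.16217287 -0.16915482  7.50262802] [588.22497878  41.80007356  57.06459852] [-0.07613074 -0.12442731 -0.00235881]
front deg 6.54 sides 96.35 96.73 width 63.1 ctr [588.6  49.5]
```

{"api": "step_arm", "payload": {"steps": [[[0,0,-0.005,0,0,0,165],[0,0,-0.003,-0.03,-0.01,0.043,255],[0.01,0.0004,0,0,0,0,255],[0.0096,0.0003,0,0,0,0,255],[0,0,0,0,0,0,255],[0,0,0.003,0,0,0,255],[0,0,0.002,0,0,0,255],[0,0,0.001,0,0,0,255],[0,0,0.0005,0,0,0,255],[0,0,0,0,0,0,255]]]}}

```text
time_s: 13.7
ee_pos: [585.8, 61.0, 57.0]
eef_rot: [-0.0, 0.675, 0.737, 0.0]
wrist_force: [-0.5, -0.5, -0.1]
grip_width: 0.005
finger_force: 0.0
```

Run:
```python
from h import *
s=env.state();print(s['wrist_force'],s['ee_pos'],s['moment'],s['eef_rot'])
c=cap('wrist'); leaf(c)
```

```text
[-0.45759966 -0.53388547 -0.1228465 ] [585.76803348  61.02665673  57.01768448] [-0.02041417 -0.00753349  0.01324725] [-2.56357666e-04  6.75469359e-01  7.37387920e-01  3.68804611e-04]
front deg 6.47 sides 95.9 97.87 width 62.4 ctr [588.5  50.6]
```

{"api": "step_arm", "payload": {"steps": [[[0,0.0014,0.0005,0,0,0,255],[0,0,0.0005,0,0,0,255],[0,0,0.0004,0,0,0,255],[0,0,0.0002,0,0,0,255],[0.004,0,0.0001,0,0,0,255],[0.004,0,0.0001,0,0,0,255],[0.004,0,0.0001,0,0,0,255],[0.004,0,0.0001,0,0,0,255],[0.004,0,0.0001,0,0,0,255],[0,0,0,0,0,0,255]]]}}

```text
time_s: 14.75
ee_pos: [586.6, 82.3, 56.1]
eef_rot: [0.0, 0.675, 0.738, 0.002]
wrist_force: [-0.4, 0.2, 5.7]
grip_width: 0.0
finger_force: 2.8
```

Run:
```python
from h import *
s=env.state();print(s['wrist_force'],s['ee_pos'],s['moment'])
c=cap('wrist'); leaf(c,56)
```

```text
[-0.37784741  0.15915341  5.67453701] [586.56674196  82.27261154  56.05648812] [-0.02352331  0.02428247 -0.01759185]
front deg 6.39 sides 97.53 98.21 width 62.6 ctr [588.3  71.5]
```

{"api": "step_arm", "payload": {"steps": [[[0.004,-0.0003,0,0,0,0,255],[0.004,-0.0003,0,0,0,0,255],[0.004,-0.0003,0.0001,0,0,0,255],[0.004,-0.0003,0.0001,0,0,0,255],[0.004,-0.0003,0.0001,0,0,0,255],[0.004,-0.0003,0.0001,0,0,0,255],[0.003,0,0.0001,0,0,0,255],[0.003,0,0.0001,0,0,0,255],[0,0,0,0,0,0,255],[0,0,0,0,0,0,255]]]}}

```text
time_s: 15.8
ee_pos: [580.9, 112.0, 54.5]
eef_rot: [-0.001, 0.675, 0.738, 0.001]
wrist_force: [0.3, 0.6, 4.4]
grip_width: 0.002
finger_force: 2.1
```

Run:
```python
from h import *
s=env.state();print(s['wrist_force'],s['ee_pos'],s['moment'])
c=cap('wrist'); leaf(c,55.5); save(c,'w5.png')
```

```text
[0.29934833 0.63474956 4.35213455] [580.89976013 111.97289279  54.52447302] [ 0.12678879  0.03714914 -0.02917613]
front deg 6.46 sides 95.5 95.41 width 62.5 ctr [581.2 101.2]
```

View pics/w5.png

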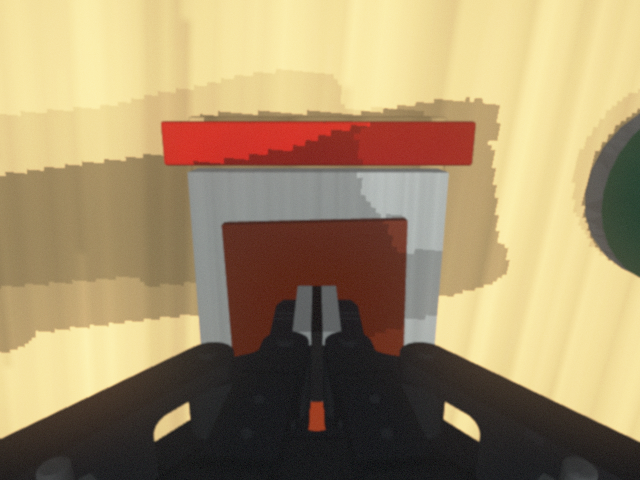

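The leaf (223–406, 220+) lies on the plate, centred sideways and about 4–5 mm short of the middle. I nudge it on and lift off.

{"api": "step_arm", "payload": {"steps": [[[0.0015,0,0,0,0,0,255],[0.0015,0,0,0,0,0,255],[0.0015,0,0,0,0,0,255],[0,0,0,0,0,0,255],[0,0,0,0,0,0,255],[0,0,-0.001,0,0,0,255],[0,0,-0.005,0,0,0,255],[-0.01,0,-0.02,0,0,0,200],[-0.02,0,-0.03,0,0,0,100],[-0.03,0,-0.04,0,0,0,0]]]}}

```text
time_s: 16.85
ee_pos: [583.6, 57.6, 149.4]
eef_rot: [-0.003, 0.674, 0.739, -0.001]
wrist_force: [0.9, -0.4, 0.1]
grip_width: 0.502
finger_force: 0.0
```

Run:
```python
from h import *
s=env.state();print(s['ee_pos'])
c=cap('wrist')
print('leaf');rects(c,(0,120,40),(8,255,180),55)
# plate edges
m=c['im'].max(2).astype(int)-c['im'].min(2); save(c,'w6.png')
c=cap('scene')
for p in [(205,275),(202,282)]: print(pt(c,*p).round(1))
print('tray');
im=c['im'].astype(int); roi=np.zeros((480,640),bool); roi[240:340,160:250]=1
P=[]
for v in range(240,340):
  for u in range(160,250):
    if c['d'][v,u]>0: P.append(pt(c,u,v))
P=np.array(P); 
top=P[(P[:,2]>78)&(P[:,2]<88)]; print('handle top',len(top),cv2.minAreaRect(top[:,:2].astype(np.float32)),top[:,2].mean())
foot=P[(P[:,2]>17)&(P[:,2]<22)]; print('foot',len(foot),cv2.minAreaRect(foot[:,:2].astype(np.float32)))
tr=P[(P[:,2]>6)&(P[:,2]<13)]; print('rim',len(tr),cv2.minAreaRect(tr[:,:2].astype(np.float32)))
```

```text
[583.63408852  57.61189634 149.37884638]
leaf
px [321. 161.] ctr 581.5 104.3 size 62.7 88.5 long axis deg 96.61
px [322.  41.] ctr 576.2 164.1 size 4.2 97.0 long axis deg 4.96
[ 515.8 -320.9   85.7]
[1346.8 -617.9  987.2]
tray
handle top 259 ((516.7760620117188, -336.3151550292969), (33.35172653198242, 56.073486328125), 10.801025390625) 82.77702618131505
foot 253 ((483.1872863769531, -323.7104187011719), (220.5238494873047, 328.624267578125), 56.70582580566406)
rim 770 ((473.3487243652344, -317.78033447265625), (229.3233642578125, 330.6264953613281), 58.64842224121094)
```

View pics/w6.png

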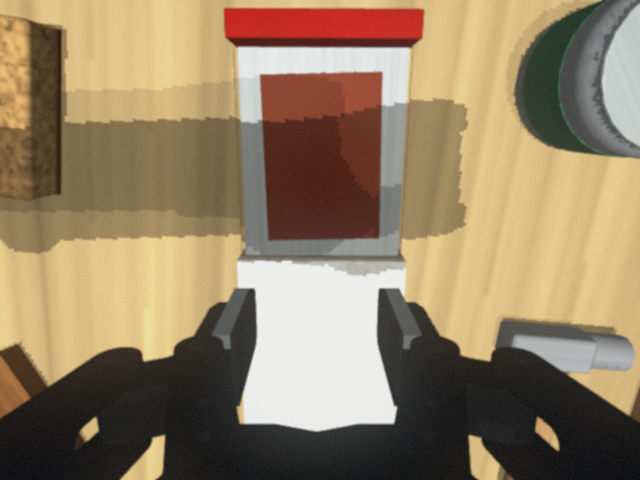

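The leaf lies flat on the plate (262–382, 72–240), well inside its edges. Step 1 is done. Next I move over the block.

{"api": "step_arm", "payload": {"steps": [[[-0.02,-0.005,-0.01,0,0,0,0],[-0.035,-0.01,-0.01,0,0,0,0],[-0.042,-0.011,-0.01,0,0,0,0],[-0.042,-0.011,-0.01,0,0,0,0],[-0.042,-0.011,-0.01,0,0,0,0],[-0.042,-0.011,0,0,0,0,0],[-0.042,-0.011,0,0,0,0,0],[-0.042,-0.011,0,0,0,0,0],[-0.042,-0.011,0,0,0,0,0],[-0.042,-0.011,0,0,0,-0.096,0]]]}}

```text
time_s: 17.95
ee_pos: [517.1, -343.4, 199.2]
eef_rot: [-0.001, 0.638, 0.77, 0.001]
wrist_force: [1.8, 0.3, 0.6]
grip_width: 1.001
finger_force: 0.0
```

Run:
```python
from h import *
s=env.state();print(s['ee_pos'],s['eef_rot'],s['joint_pos'].round(2))
c=cap('wrist'); save(c,'w7.png')
P=np.array([pt(c,u,v) for v in range(0,330) for u in range(0,640) if c['d'][v,u]>0]); print(np.histogram(P[:,2],bins=np.arange(-5,110,5)))
for n,a,b,r in (('top',77,88,70),('foot',15,26,75),('rim',7.5,14,110)):
    t=P[(P[:,2]>a)&(P[:,2]<b)]; t=t[np.hypot(t[:,0]-517,t[:,1]+336)<r]
    if len(t)>3: print(n,len(t),cv2.minAreaRect(t[:,:2].astype(np.float32)),t.mean(0))
```

```text
[ 517.05435236 -343.36496917  199.15441471] [-9.95369493e-04  6.37937725e-01  7.70086997e-01  6.96396365e-04] [ 0.38  0.38  0.18  1.65 -0.08  1.12  0.77]
(array([101168,  83297,   3572,   3395,   6629,   1876,    204,    202,
          229,    228,    244,    276,   2109,     39,     36,     28,
          407,   3986,      0,      0,      0,      0]), array([ -5,   0,   5,  10,  15,  20,  25,  30,  35,  40,  45,  50,  55,
        60,  65,  70,  75,  80,  85,  90,  95, 100, 105]))
top 4358 ((515.4236450195312, -333.41241455078125), (31.98433494567871, 55.93781661987305), 10.249672889709473) [ 515.17793392 -332.09686037   81.4308762 ]
foot 3300 ((515.529052734375, -333.5627136230469), (56.0494270324707, 80.05387115478516), 10.219839096069336) [ 513.24368855 -322.66616502   19.7859457 ]
rim 3271 ((518.0509033203125, -353.2469482421875), (106.30487060546875, 176.18284606933594), 17.06833839416504) [ 510.52359878 -328.0496556     9.75678324]
```

View pics/w7.png

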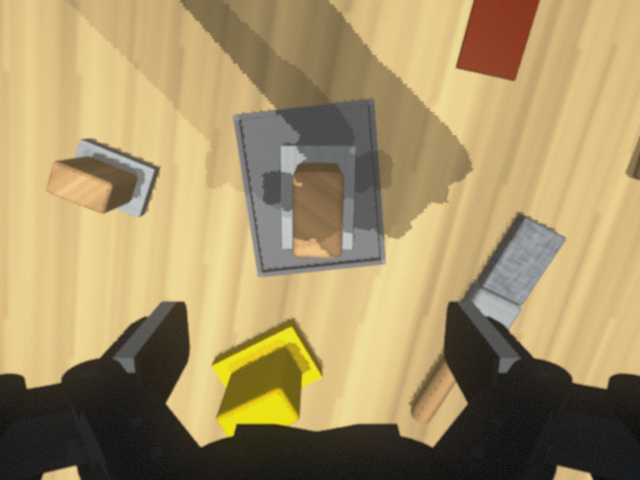

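The block stands in the tray: handle top at about (318,210), tray corners (235,115), (374,100), (385,264), (259,276). Its measured foot of 56 x 80 mm matches the description.

{"api": "step_arm", "payload": {"steps": [[[0.01,0.0004,0.01,0,0,0.008,0],[0,0,0.02,0,0,0,0],[0,0,0.025,0,0,0,0],[0,0,0.025,0,0,0,0],[0,0,0.025,0,0,0,0],[0,0,0.025,0,0,0,0],[0,0,0.02,0,0,0,0],[0,0,0.01,0,0,0,0],[0,0,0,0,0,0,100],[0,0,0,0,0,0,150]]]}}

```text
time_s: 19.0
ee_pos: [516.8, -332.2, 40.4]
eef_rot: [-0.0, 0.642, 0.767, 0.001]
wrist_force: [0.2, 0.0, 0.2]
grip_width: 0.687
finger_force: 0.0
```

{"api": "step_arm", "payload": {"steps": [[[0,0,0,0,0,0,255],[0,0,0,0,0,0,255],[0,0,0,0,0,0,255],[0,0,0,0,0,0,255],[0,0,0,0,0,0,255],[0,0,0,0,0,0,255],[0,0,-0.01,0,0,0,255],[0,0,-0.02,0,0,0,255],[0,0,-0.03,0,0,0,255],[0,0,-0.03,0,0,0,255]]], "grip_force": 80}}

```text
time_s: 20.0
ee_pos: [514.9, -332.0, 129.8]
eef_rot: [-0.002, 0.642, 0.767, 0.0]
wrist_force: [1.3, -0.1, -4.5]
grip_width: 0.364
finger_force: 79.7
```

Run:
```python
from h import *
s=env.state();print(s['ee_pos'],s['eef_rot'],s['wrist_force'],s['grip_width'])
# tray from the w7 picture, pose then
c=cap('wrist'); q=[0.637937725,0.770086997,0.000696396,-0.000995369]
A=np.eye(4);A[:3,:3]=R.from_quat(q).as_matrix();A[:3,3]=[517.054,-343.365,199.154]
c['T']=A@np.array(viewer.camera_model('wrist')['tool_from_camera'])
p=ray(c,[[235,115],[374,100],[385,264],[259,276]],10)[:,:2]; print(p.round(1),cv2.minAreaRect(p.astype(np.float32)))
# jig from w6
q=[0.674,0.739,-0.001,-0.003];A[:3,:3]=R.from_quat(q).as_matrix();A[:3,3]=[583.634,57.612,149.379]
c['T']=A@np.array(viewer.camera_model('wrist')['tool_from_camera'])
print('plate rear',ray(c,[[246,256],[401,257]],50).round(1),'board front',ray(c,[[239,258],[404,261]],52).round(1),'bar',ray(c,[[224,9],[422,10],[422,39],[226,39]],58).round(1))
```

```text
[ 514.91413721 -331.99256877  129.78703787] [-1.88562194e-03  6.42223901e-01  7.66514748e-01  2.17224851e-04] [ 1.31179976 -0.11967691 -4.51043243] 0.36421533891139063
[[ 443.8 -284.5]
 [ 543.3 -254.7]
 [ 580.4 -377.9]
 [ 480.8 -407.4]] ((512.1094970703125, -331.1592102050781), (103.92967987060547, 128.8441162109375), 16.760555267333984)
plate rear [[542.1  43.6  50. ]
 [633.7  51.6  50. ]] board front [[538.3  42.6  52. ]
 [635.4  49.9  52. ]] bar [[526.  173.7  58. ]
 [623.8 182.2  58. ]
 [625.9 169.1  58. ]
 [527.5 160.1  58. ]]
```

{"api": "step_arm", "payload": {"steps": [[[0.01,0.0034,-0.01,0,0,0,255],[0.02,0.0068,0,0,0,0,255],[0.03,0.0102,0,0,0,0,255],[0.035,0.0119,0,0,0,0,255],[0.035,0.0119,0,0,0,0,255],[0.035,0.0119,0,0,0,0,255],[0.035,0.0119,0,0,0,0,255],[0.035,0.0119,0,0,0,0,255],[0.035,0.0119,0,0,0,0,255],[0.035,0.0119,0,0,0,0,255]]]}}

```text
time_s: 21.05
ee_pos: [563.0, -12.0, 138.8]
eef_rot: [-0.002, 0.642, 0.767, -0.001]
wrist_force: [0.7, 0.1, -4.9]
grip_width: 0.369
finger_force: 80.0
```

{"api": "step_arm", "payload": {"steps": [[[0.035,0.0119,0,0,0,0,255],[0.03,0.0102,0,0,0,0,255],[0.025,0.0085,0,0,0,0,255],[0.015,0.0051,0,0,0,0,255],[0.009,0.0051,0,0,0,0,255],[0,0,0,0,0,0.035,255],[0,0,0,0,0,0.035,255],[0,0,0,0,0,0,255],[0,0,0,0,0,0,255],[0,0,0,0,0,0,255]]]}}

```text
time_s: 22.05
ee_pos: [585.0, 104.2, 140.3]
eef_rot: [-0.0, 0.669, 0.743, 0.0]
wrist_force: [-0.3, 0.3, -5.4]
grip_width: 0.366
finger_force: 80.0
```

Run:
```python
from h import *
s=env.state();print(s['ee_pos'],s['eef_rot'],s['wrist_force'],s['grip_width'])
c=cap('wrist'); save(c,'w8.png')
P=np.array([pt(c,u,v) for v in range(0,470) for u in range(100,540) if c['d'][v,u]>0])
z0=s['ee_pos'][2]-36.4
t=P[(abs(P[:,2]-z0-16)<4)&(np.hypot(P[:,0]-582,P[:,1]-105)<60)]; print(len(t),t.mean(0) if len(t) else 0, cv2.minAreaRect(t[:,:2].astype(np.float32)) if len(t)>3 else '')
```

```text
[584.96967447 104.22859163 140.33114611] [-2.35372823e-04  6.68838294e-01  7.43407851e-01  2.18952435e-04] [-0.28651918  0.33034115 -5.42705413] 0.36550147346486167
7382 [581.39544098 131.77298458 118.62586429] ((582.5, 123.0510025024414), (56.33655548095703, 42.30710220336914), 6.2478928565979)
```

View pics/w8.png

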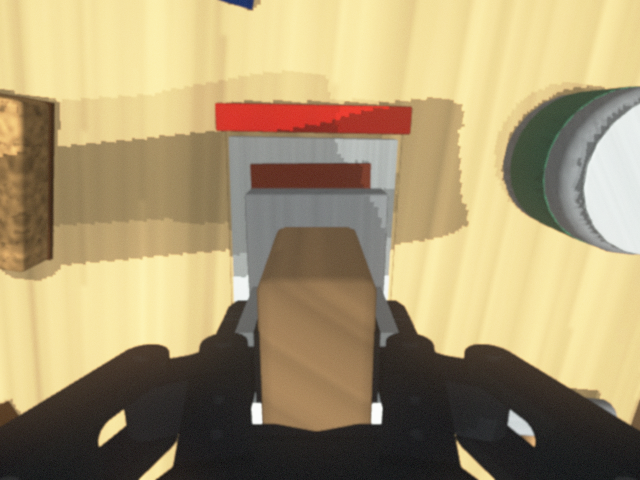

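The block's foot (246–386, 190+) hangs over the leaf, about 3 mm too far to +x. I correct this while lowering.

{"api": "step_arm", "payload": {"steps": [[[0.0003,-0.003,0.005,0,0,0,255],[0,0,0.009,0,0,0,255],[0,0,0.009,0,0,0,255],[0,0,0.008,0,0,0,255],[0,0,0.006,0,0,0,255],[0,0,0.004,0,0,0,255],[0,0,0.002,0,0,0,255],[0,0,0.001,0,0,0,255],[0,0,0,0,0,0,255],[0,0,0,0,0,0,255]]]}}

```text
time_s: 23.1
ee_pos: [582.4, 105.0, 96.9]
eef_rot: [0.0, 0.669, 0.744, 0.001]
wrist_force: [-0.6, 0.6, -3.9]
grip_width: 0.365
finger_force: 80.0
```

Run:
```python
from h import *
s=env.state();print(s['ee_pos'],s['eef_rot'],s['wrist_force'],s['moment'])
c=cap('wrist')
P=np.array([pt(c,u,v) for v in range(0,470) for u in range(100,540) if c['d'][v,u]>0])
z0=s['ee_pos'][2]-37.7
t=P[(abs(P[:,2]-z0-16)<4)&(np.hypot(P[:,0]-582,P[:,1]-105)<60)]; print(t[:,2].mean(), cv2.minAreaRect(t[:,:2].astype(np.float32)))
m=cv2.inRange(cv2.cvtColor(c['im'],cv2.COLOR_RGB2HSV),np.array((0,120,40)),np.array((8,255,180)))
for k in cv2.findContours(m,cv2.RETR_EXTERNAL,cv2.CHAIN_APPROX_NONE)[0]:
    if cv2.contourArea(k)>300: print(cv2.boundingRect(k),ray(c,[[k[:,0,0].min(),k[:,0,1].min()],[k[:,0,0].max(),k[:,0,1].min()]],55).round(1))
```

```text
[582.40683554 105.02038471  96.86298484] [1.63522746e-05 6.68657935e-01 7.43569689e-01 8.27094193e-04] [-0.56420541  0.56681299 -3.94815468] [0.04660817 0.04234764 0.04087717]
75.11467611230856 ((579.8115234375, 124.04533386230469), (56.1679801940918, 41.910282135009766), 6.241794586181641)
(242, 176, 146, 28) [[545.5 145.6  55. ]
 [607.6 152.2  55. ]]
(221, 106, 220, 34) [[535.2 173.5  55. ]
 [625.  183.   55. ]]
```

{"api": "step_arm", "payload": {"steps": [[[0,0,0.0015,0,0,0,255],[0,0,0.0015,0,0,0,255],[0,0,0.0012,0,0,0,255],[0,0,0.001,0,0,0,255],[0,0,0.001,0,0,0,255],[0,0,0.001,0,0,0,255],[0,0,0.001,0,0,0,255],[0,0,0.001,0,0,0,255],[0,0,0.001,0,0,0,255],[0,0,0.001,0,0,0,255]]]}}

```text
time_s: 24.15
ee_pos: [582.3, 105.0, 85.7]
eef_rot: [-0.0, 0.669, 0.744, 0.001]
wrist_force: [-2.7, -0.0, 5.0]
grip_width: 0.364
finger_force: 81.0
```

Run:
```python
from h import *
s=env.state();print(s['ee_pos'],s['eef_rot'],s['wrist_force'],s['moment'])
```

```text
[582.32068701 105.04474093  85.69841166] [-6.89462351e-05  6.68632635e-01  7.43592553e-01  7.13561866e-04] [-2.70291691 -0.01694973  5.00658712] [-0.14802057  0.62193851  0.00168635]
```

{"api": "step_arm", "payload": {"steps": [[[0,0,0.001,0,0,0,255],[0,0,0.001,0,0,0,255],[0,0,0.001,0,0,0,255],[0,0,0.001,0,0,0,255],[0,0,0.001,0,0,0,255],[0,0,0.001,0,0,0,255],[0,0,0.0005,0,0,0,255],[0,0,0,0,0,0,255],[0,0,0,0,0,0,255],[0,0,0,0,0,0,255]]]}}

```text
time_s: 25.15
ee_pos: [582.6, 105.1, 80.2]
eef_rot: [0.0, 0.669, 0.744, 0.001]
wrist_force: [-4.4, -0.5, 10.2]
grip_width: 0.366
finger_force: 82.0
```

Run:
```python
from h import *
s=env.state();print(s['ee_pos'],s['eef_rot'],s['wrist_force'],s['moment'])
```

```text
[582.56560005 105.07491397  80.24858932] [2.64661170e-05 6.68684941e-01 7.43545304e-01 9.10922040e-04] [-4.38555228 -0.51549096 10.24190786] [-0.23118549  1.12088592 -0.0173905 ]
```

{"api": "step_arm", "payload": {"steps": [[[0,-0.0002,0.0005,0,0,0,255],[0,-0.0002,0.0005,0,0,0,255],[0,-0.0002,0.0005,0,0,0,255],[0,0,0.0003,0,0,0,255],[0,0,0,0,0,0,255],[0,0,0,0,0,0,255],[0,0,0,0,0,0,255],[0,0,0,0,0,0,255],[0,0,0,0,0,0,255],[0,0,0,0,0,0,255]]]}}

```text
time_s: 26.15
ee_pos: [582.6, 105.1, 80.1]
eef_rot: [0.0, 0.669, 0.743, 0.001]
wrist_force: [-6.9, -0.1, 19.9]
grip_width: 0.367
finger_force: 82.9
```

Run:
```python
from h import *
s=env.state();print(s['ee_pos'],s['eef_rot'],s['wrist_force'],s['moment'])
c=cap('wrist'); 
P=np.array([pt(c,u,v) for v in range(0,470) for u in range(100,540) if c['d'][v,u]>0])
a=np.radians(95); d=np.array([np.cos(a),np.sin(a)]); n=np.array([d[1],-d[0]]); r=P[:,:2]-[582.4,104.6]; y=r@d; x=r@n
m=(abs(x)<42)&(y>49)&(y<55)&(P[:,2]<50)&(P[:,2]>25); t=P[m]; print('plate pts',len(t),t[:,2].mean(), np.polyfit(x[m],t[:,2],1))
m=(abs(x)<26)&(y>41)&(y<46)&(P[:,2]<50); print('leaf z',P[m][:,2].mean())
t=P[(abs(P[:,2]-59)<4)&(np.hypot(P[:,0]-582,P[:,1]-105)<60)&(abs(x)<33)&(y<48)]; print(t[:,2].mean(), cv2.minAreaRect(t[:,:2].astype(np.float32)))
```

```text
[582.57589267 105.07296249  80.09748089] [3.45545192e-04 6.68762307e-01 7.43474892e-01 1.39383890e-03] [-6.86396615 -0.12663294 19.91044433] [-0.371467    1.70744891 -0.03586673]
plate pts 2794 37.81123796265964 [-9.19324885e-05  3.78112283e+01]
leaf z 41.16935524220269
58.45064495385314 ((580.0733032226562, 123.9870834350586), (56.4945068359375, 42.00440216064453), 6.117831230163574)
```

The plate is home (measured top 37.8 mm) and level, with about 24 N on it. I hold, then lift off slowly.

{"api": "step_arm", "payload": {"steps": [[[0,0,0,0,0,0,255],[0,0,0,0,0,0,255],[0,0,0,0,0,0,255],[0,0,0,0,0,0,255],[0,0,0,0,0,0,255],[0,0,0,0,0,0,255],[0,0,0,0,0,0,255],[0,0,0,0,0,0,255],[0,0,0,0,0,0,255],[0,0,0,0,0,0,255]]]}}

```text
time_s: 27.2
ee_pos: [582.6, 105.0, 80.1]
eef_rot: [0.0, 0.669, 0.743, 0.001]
wrist_force: [-6.1, -0.3, 18.8]
grip_width: 0.366
finger_force: 82.9
```

{"api": "step_arm", "payload": {"steps": [[[0,0,0,0,0,0,255],[0,0,0,0,0,0,255],[0,0,0,0,0,0,255],[0,0,0,0,0,0,255],[0,0,-0.001,0,0,0,255],[0,0,-0.001,0,0,0,255],[0,0,-0.001,0,0,0,255],[0,0,-0.001,0,0,0,255],[0,0,-0.001,0,0,0,255],[0,0,-0.001,0,0,0,255]]]}}

```text
time_s: 28.2
ee_pos: [582.5, 105.0, 83.9]
eef_rot: [0.0, 0.669, 0.744, 0.001]
wrist_force: [-1.9, -0.8, 5.4]
grip_width: 0.367
finger_force: 81.3
```

{"api": "step_arm", "payload": {"steps": [[[0,0,-0.0015,0,0,0,255],[0,0,-0.0015,0,0,0,255],[0,0,-0.0015,0,0,0,255],[0,0,-0.0015,0,0,0,255],[0,0,-0.0015,0,0,0,255],[0,0,-0.0015,0,0,0,255],[0,0,-0.0015,0,0,0,255],[0,0,-0.0015,0,0,0,255],[0,0,-0.0015,0,0,0,255],[0,0,-0.002,0,0,0,255]]]}}

```text
time_s: 29.2
ee_pos: [580.5, 104.7, 97.7]
eef_rot: [-0.001, 0.669, 0.744, -0.0]
wrist_force: [-0.6, 0.4, -5.7]
grip_width: 0.365
finger_force: 80.2
```

{"api": "step_arm", "payload": {"steps": [[[0,0,-0.004,0,0,0,255],[0,0,-0.006,0,0,0,255],[0,0,-0.008,0,0,0,255],[0,0,-0.01,0,0,0,255],[0,0,-0.01,0,0,0,255],[0,0,0,0,0,0,255],[-0.01,-0.002,0,0,0,-0.07,255],[-0.02,-0.007,0,0,0,0,255],[-0.03,-0.01,0,0,0,0,255],[-0.035,-0.012,0,0,0,0,255]]]}}

```text
time_s: 30.2
ee_pos: [566.8, 6.5, 136.4]
eef_rot: [-0.0, 0.641, 0.767, 0.001]
wrist_force: [0.7, -1.4, -3.6]
grip_width: 0.365
finger_force: 80.1
```

Run:
```python
from h import *
s=env.state();print(s['ee_pos'],s['eef_rot'],s['wrist_force'],s['joint_pos'].round(2))
q=s['eef_rot'];M=R.from_quat([q[1],q[2],q[3],q[0]]).as_matrix(); print('to tray, tool axes',M.T@(np.array([512.1,-331.2,138])-s['ee_pos']))
c=cap('wrist'); print('leaf');rects(c,(0,120,40),(8,255,180),55)
```

```text
[566.81329596   6.49646506 136.39563335] [-3.31052481e-04  6.41068766e-01  7.67482821e-01  9.20607211e-04] [ 0.7387279  -1.42469975 -3.64777463] [-0.12  0.34  0.05  1.84 -0.02  0.95  0.11]
to tray, tool axes [-322.55433501 -113.96757011   -2.26167727]
leaf
px [381.  71.] ctr 581.7 97.5 size 62.7 75.3 long axis deg 96.36
```

{"api": "step_arm", "payload": {"steps": [[[-0.038,-0.0135,0,0,0,0,255],[-0.038,-0.0135,0,0,0,0,255],[-0.038,-0.0135,0,0,0,0,255],[-0.038,-0.0135,0,0,0,0,255],[-0.038,-0.0135,0,0,0,0,255],[-0.038,-0.0135,0,0,0,0,255],[-0.036,-0.0128,0,0,0,0,255],[-0.028,-0.01,0,0,0,0,255],[-0.019,-0.0067,0,0,0,0,255],[-0.0105,-0.0035,0,0,0,0,255]]]}}

```text
time_s: 31.25
ee_pos: [509.8, -333.2, 136.0]
eef_rot: [-0.0, 0.643, 0.765, -0.0]
wrist_force: [0.2, -0.9, -4.6]
grip_width: 0.361
finger_force: 80.2
```

{"api": "step_arm", "payload": {"steps": [[[0,0,0.01,0,0,0,255],[0,0,0.015,0,0,0,255],[0,0,0.015,0,0,0,255],[0,0,0.015,0,0,0,255],[0,0,0.015,0,0,0,255],[0,0,0.01,0,0,0,255],[0,0,0.004,0,0,0,255],[0,0,0,0,0,0,255],[0,0,0,0,0,0,255],[0,0,0,0,0,0,255]]]}}

```text
time_s: 32.25
ee_pos: [511.6, -330.9, 52.9]
eef_rot: [0.001, 0.642, 0.766, 0.001]
wrist_force: [-0.2, -0.6, -4.8]
grip_width: 0.363
finger_force: 80.3
```

Run:
```python
from h import *
s=env.state();print(s['ee_pos'],s['eef_rot'],s['wrist_force'])
```

```text
[ 511.62384011 -330.94315511   52.91111094] [7.07526148e-04 6.42263667e-01 7.66483151e-01 6.78651206e-04] [-0.1640364  -0.55698719 -4.7693188 ]
```

{"api": "step_arm", "payload": {"steps": [[[0,0,0.004,0,0,0,255],[0,0,0.003,0,0,0,255],[0,0,0.002,0,0,0,255],[0,0,0.001,0,0,0,255],[0,0,0.0005,0,0,0,255],[0,0,0.0005,0,0,0,255],[0,0,0.0005,0,0,0,255],[0,0,0,0,0,0,255],[0,0,0,0,0,0,255],[0,0,0,0,0,0,255]]]}}

```text
time_s: 33.25
ee_pos: [510.8, -330.3, 41.5]
eef_rot: [-0.001, 0.642, 0.766, 0.001]
wrist_force: [-3.5, 2.5, 6.1]
grip_width: 0.365
finger_force: 81.5
```

{"api": "step_arm", "payload": {"steps": [[[0,0,-0.0006,0,0,0,255],[0,0,0,0,0,0,200],[0,0,0,0,0,0,100],[0,0,0,0,0,0,0],[0,0,0,0,0,0,0],[0,0,0,0,0,0,0],[0,0,-0.015,0,0,0,0],[0,0,-0.03,0,0,0,0],[0,0,-0.04,0,0,0,0],[0,0,-0.04,0,0,0,0]]]}}

```text
time_s: 34.25
ee_pos: [510.8, -330.6, 168.4]
eef_rot: [0.0, 0.642, 0.766, 0.0]
wrist_force: [1.5, -0.5, -0.8]
grip_width: 1.006
finger_force: 0.0
```

{"api": "step_arm", "payload": {"steps": [[[0,0,-0.02,0,0,0,0],[0,0,-0.01,0,0,0,0],[0,0,0,0,0,0,0],[0,0,0,0,0,0,0],[0,0,0,0,0,0,0],[0,0,0,0,0,0,0],[0,0,0,0,0,0,0],[0,0,0,0,0,0,0],[0,0,0,0,0,0,0],[0,0,0,0,0,0,0]]]}}

```text
time_s: 35.25
ee_pos: [510.9, -330.6, 196.1]
eef_rot: [-0.0, 0.642, 0.767, 0.0]
wrist_force: [0.3, -0.1, 0.4]
grip_width: 1.003
finger_force: 0.0
```

Run:
```python
from h import *
s=env.state();print(s['ee_pos'],s['wrist_force'])
c=cap('wrist')
P=np.array([pt(c,u,v) for v in range(0,330) for u in range(0,640) if c['d'][v,u]>0])
for n,a,b,r in (('top',77,88,70),('foot',15,26,55)):
    t=P[(P[:,2]>a)&(P[:,2]<b)]; t=t[np.hypot(t[:,0]-512,t[:,1]+331)<r]; print(n,cv2.minAreaRect(t[:,:2].astype(np.float32)),t[:,2].mean())
c2=cap('scene'); print('leaf'); rects(c2,(0,120,40),(10,255,180),55,150)
im=np.hstack([c['im'][60:360,150:480],c2['im'][150:450,150:500]]); cv2.imwrite('pics/fin.png',im[:,:,::-1])
```

```text
[ 510.90513472 -330.63670501  196.06067051] [ 0.34518519 -0.07098742  0.3609016 ]
top ((510.67108154296875, -330.5687255859375), (32.01726150512695, 56.07560348510742), 9.799589157104492) 81.37307301910968
foot ((510.7220153808594, -330.34228515625), (56.06430435180664, 79.45738220214844), 10.101911544799805) 19.801092069984524
leaf
px [278. 301.] ctr 660.5 -214.3 size 41.1 59.0 long axis deg 89.58
px [360. 229.] ctr 581.5 99.9 size 61.7 88.3 long axis deg 97.1
px [ 15. 188.] ctr -171.1 -566.3 size 99.6 455.1 long axis deg 166.9
px [462. 143.] ctr 415.9 614.9 size 363.9 494.3 long axis deg 22.54
px [468. 109.] ctr 301.5 826.9 size 213.6 448.7 long axis deg 179.93
px [34. 13.] ctr -1507.7 -153.8 size 164.4 454.0 long axis deg 170.72
```

View pics/fin.png

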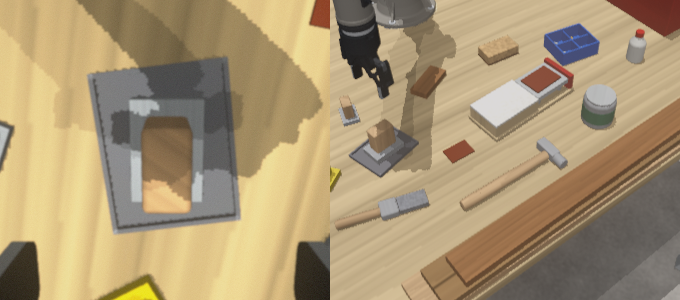

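The block stands upright in the middle of the tray (left half, about (167,165)). The leaf lies on the sprung-up plate (right half, about (543,79)), and the bystanders are where they were.

```bash
python3 -c "
from cell import env
print(env.close_job())"
```

```text
the job is handed in; nothing more can be done
None
```

I finished and handed in the job at about 35 s, with no verdict returned: in my last measurements the leaf is square and near the middle of the sprung-up plate, pressed home for about 2 s at roughly 24 N, and the block stands within 2 mm of the middle of its tray. Straightening the leaf on the board took 8–16 N, above the suggested 2–4 N.

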